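Seat the grating drum in the bench grater

TASK

Lift the grating drum (the tall toothed cylinder) out of the drying rack and fit it on the bench grater: put its square shank into the round mouth in the deck and turn it as needed under light pressure, without forcing it, until it drops into the drive and the drum sits fully home, flat on the deck; then let go. Leave the flat slicing disc in the rack, and do not disturb the cheese loaf, the hopper and the tub.

Things in the scene. Friction and masses are not known exactly. Their poses are not given: they have to be found in the camera images.
- drum: Grating drum, loose, 0.4 to 0.65 kg, upright in a rack hole. From below along z: square steel shank 28 x 28 mm, 32 long; toothed steel cylinder 62 mm in diameter, 48 high, its flat underside the seat; black bar grip 66 (own x) x 18 (own y) x 36 mm high. Height 116. Origin: centre of the shank's lower end; x, y square to the shank's faces. Its yaw varies up to 40 degrees from the rack's.
- disc: Slicing disc, loose, in the other rack hole, to be left there: same shank (28 x 28 x 32 mm) and same bar grip as the drum, but between them a flat steel disc 110 mm in diameter, 6 thick, and a hub 48 mm in diameter, 12 high. Height 86. Origin: centre of the shank's lower end.
- rack: Fixed wooden drying rack, 120 mm (x) x 300 mm (y) x 52 mm high, with two round holes 46 mm in diameter at y = -80 and +80 mm, in which the shanks hang loosely. Origin: centre of the underside.
- grater: Fixed bench grater, hopper off: white housing 210 (x) x 190 mm (y), steel deck 60 mm above the table with a rim 16 mm high along both sides and the far edge. In the deck's middle a round mouth (mouth); under it the metal drive with a square socket (socket). Origin: centre of the underside; controls on the -x face.
- mouth (a point): Centre of the round mouth, at the deck's top face; axes as the grater's. 43 mm in diameter with a 2 mm chamfer, 12 mm deep: it takes the shank at any angle. Fully home, the drum's cylinder lies flat on the deck, its origin 32 mm below this point; not yet aligned, the shank rests on the drive, its origin 10 to 14 mm below this point.
- socket (a point): Top centre of the square socket, 12 mm under the mouth: 33 x 33 mm, 1.5 mm chamfer, 24 deep. Axes as the grater's: they do NOT tell the socket's angle about the vertical, which varies freely and no reading gives. See it down the mouth, or rest the shank on it and turn (a quarter turn at most; fits within about 8 degrees). The drive is stiff (0.4 N m): light rubbing will not turn it.
- loaf: Yellow coated cheese loaf, 100 x 200 x 80 mm, bystander. Origin: centre of the underside.
- hopper: Clear plastic hopper ring of the grater, 124 mm in diameter, 100 mm high, bystander. Origin: centre of the underside.
- tub: White open sample tub, 120 x 160 x 60 mm, bystander. Origin: centre of the underside.

How it is judged:
By the outcome, as a careful person would: the job done as asked, in the order asked, and still so for the second after the job is handed in, with the robot touching nothing.
It also fails if it takes over 64 s, if anything falls off the work surface, if the arm or the gripper's body presses on something with over 40 N, if the wrist force passes 120 N, or if a joint passes its speed limit or range.

ROBOT

A 6-joint arm with a two-finger parallel gripper is mounted at the origin on the work surface. World frame = base frame: x ahead of the robot, y to its left, z up, the work surface at z = 0. Lengths are in m, angles in degrees, forces in N, time in s.
With the tool pointing down it reaches from about 0.35 to 0.875 m from the base axis. Payload 4.2 kg.
Tool frame: the origin (TCP) lies midway between the tips of the shut fingers; the grasp point (between the pads) lies 19 mm behind it; y points along the fingers, x is the direction in which the jaws open and shut, and the axes are right-handed (so a half turn about y gives the same grasp; the last joint's range is limited). The gripper opens to 87 mm and grips with 3 to 60 N. Pads are 19 mm wide; open, the fingers measure 117 mm over their backs; the gripper's body (75 mm by 190 mm) begins 51 mm behind the grasp point.
Start: joints at [80.134, 22.042, 0.453, 0, -68.411, -14.817], TCP at [0.261, 0.568, 0.223] pointing down, gripper open.
Joint ranges: [-179.83, 179.83], [-69.29, 118.12], [-61.27, 80.66], [-181.25, 117.63], [-171.15, -9.14], [-177.46, 177.46]. Speed limits (degrees/s): [159.86, 159.86, 180, 180, 180, 180].

INTERFACE

Orientations are given as a 3x3 rotation matrix whose columns are the frame's x, y, z axes.
In Python, from station import * gives the robot as it stands.
- The arm moves only by the tool jog_arm, never from a script. Its argument "series" is a list of rows, each a list of 3 entries, a list of its own where there are three numbers: the shift along the tool's x, y, z in m, then the turn, a rotation vector about the tool's x, y, z in degrees, then the finger opening in m, from 0 to 0.087. A call has 1 to 10 rows; each row shifts and turns the commanded pose from where the row before left it, along the tool's axes as they then stand; what a row does not reach is not made up. A row lasts 1/8 s, in which the tool goes at most 62.5 mm and 10.7 degrees, less where a joint would pass 70% of its speed; a pose out of reach is approached as far as the arm can. A call is refused whole if a number of a shift passes 0.0625 or a number of a turn 10.7, either way. A call with a gripper value outside its range is refused whole. The fingers move at their own pace and stop on an object; the grip force is fixed at half the most. Time passes only in rows, so rows that do not move let the fingers close. It gives the time, the measured TCP pose, the force and the opening at its end, in the units of the state.
- sense(): the state, without advancing time (a new reading comes with each control period).
- capture(name): name is "scene" or "top"; returns the picture (420x560x3 uint8, red, green, blue); there is no depth.
- camera_info(name): a dict with "fx", "fy", "cx", "cy" (pixels), "k1" (the pictures are not rectified: a ray, as slopes to the right and down, at radius r is drawn at 1 + k1 r^2 times it, then the intrinsics apply), "rvec" (rotation vector, rad) and "tvec" (3), from world to camera coordinates, as OpenCV has them. Camera axes: x right, y down, z forward; pixel columns grow to the right and rows downward; lengths in m; the calibration is good to about 2 mm. A picture is of the moment at which its call begins. camera_info takes no time and is no camera call.
- finish_job(): hands the job in, once; it reports no verdict.
The state is a dict: "time_s": time; "joints": joint angles; "joint_velocities": joint speeds; "effort": joint torques, N m; "tcp_pos": TCP position; "ee_rot": TCP orientation; "wrist_force": force on the tool from outside, world axes, zero at the start; "moment": the same for the moment, N m; "gripper_width": opening from 0.0 (shut) to 1.0 (fully open).
Only numpy, scipy, OpenCV 4.12 (cv2) and the standard library are available. Lean on these libraries where they do the work, as an engineer would, in place of code of your own. Each camera call takes 0.05 s, during which the arm holds its last target. There are 200 camera calls.

## Working session

There is one attempt and no reset: what is moved stays moved. The work goes in short steps, Python scripts to look and compute and a tool call to move; the robot and the scene stay as the last step left them, time stands still between calls to the robot, and variables do not carry over. Pictures are saved under pics/ and viewed, about 8 in all and at most 12, crops included, and the job is handed in when it is done.

Besides the shell and the picture viewer there is one more tool, called after ">>>" by a JSON object that holds its "api" and its "payload". jog_arm: Moves the arm, as the interface text tells. Its arguments: {"type":"object","properties":{"series":{"type":"array","items":{"type":"array"}}},"required":["series"]}

```bash
mkdir -p pics; ls
python3 - <<'E'
from station import *
import cv2
for n in("scene","top"):
    cv2.imwrite(f"pics/{n}0.png",cv2.cvtColor(capture(n),cv2.COLOR_RGB2BGR)); print(n,camera_info(n))
s=sense();print(s)
E
```

```text
pics
scene {'fx': 388.8446666733919, 'fy': 388.8446666733919, 'cx': 280.3003766286071, 'cy': 214.25168557396427, 'k1': -0.044643920010848416, 'rvec': array([ 1.37212654,  2.26917447, -0.82743682]), 'tvec': array([ 0.28187181, -0.3703128 ,  1.2131691 ])}
top {'fx': 447.95845192231445, 'fy': 447.95845192231445, 'cx': 279.8565268427699, 'cy': 212.7128579444371, 'k1': -0.002202530772188385, 'rvec': array([ 2.16009832, -2.18880693,  0.03512561]), 'tvec': array([0.03222737, 0.62013354, 1.17176336])}
{'time_s': 0.1, 'joints': array([ 8.01334314e+01,  2.20870267e+01,  3.87770767e-01, -2.39744006e-02,
       -6.84094578e+01, -1.48164217e+01]), 'joint_velocities': array([-0.02127644, -0.06535472,  0.13537715,  0.13898161, -0.01901759,
       -0.06208471]), 'effort': array([-1.78113069e-04, -3.91690278e+01,  1.87933570e+01,  4.23185974e+00,
        1.34317719e-02, -7.45284751e-05]), 'tcp_pos': array([0.26076805, 0.56742328, 0.22156649]), 'ee_rot': array([[-4.17736891e-01, -7.08443446e-04,  9.08567768e-01],
       [-9.08565986e-01, -1.80264745e-03, -4.17737477e-01],
       [ 1.93377075e-03, -9.99998124e-01,  1.09364724e-04]]), 'wrist_force': array([ 0.67206794,  0.09392296, -0.52207152]), 'moment': array([0.03380502, 0.04347186, 0.03446963]), 'gripper_width': 1.0018401697898376}
```

View pics/top0.png

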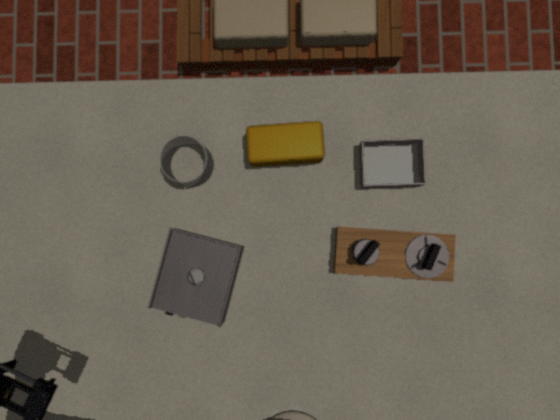

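View pics/scene0.png

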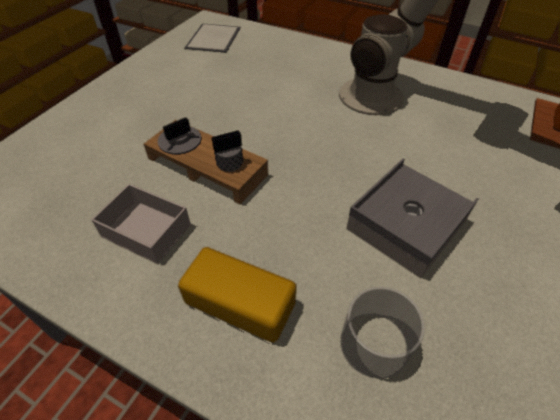

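The top view shows the drum near (367,251), the disc near (430,257), and the mouth near (196,276). I'll enlarge these areas for measurement.

```bash
cat > h.py <<'E'
from station import *
import numpy as np, cv2
def cam(n):
    c=camera_info(n); K=np.array([[c['fx'],0,c['cx']],[0,c['fy'],c['cy']],[0,0,1]])
    return K,np.array([c['k1'],0,0,0,0.]),cv2.Rodrigues(c['rvec'])[0],c['tvec']
def world(n,px,z):
    K,d,R,t=cam(n); u=cv2.undistortPoints(np.array([[px]],float),K,d)[0,0]
    o=-R.T@t; r=R.T@np.array([*u,1]); return o+r*(z-o[2])/r[2]
def pix(n,P):
    K,d,R,t=cam(n); return cv2.projectPoints(np.array(P,float).reshape(-1,3),R,t,K,d)[0].reshape(-1,2)
def grab(n,k=4):
    return np.mean([capture(n).astype(float) for _ in range(k)],0)[:,:,::-1]
def crop(im,x,y,w,h,s,g=1.5):
    c=np.clip(im[y:y+h,x:x+w]*g,0,255).astype(np.uint8)
    return cv2.resize(c,None,fx=s,fy=s,interpolation=cv2.INTER_CUBIC)
E
python3 - <<'E'
from h import *
im=grab("top"); np.save("t0.npy",im)
a=crop(im,325,220,135,70,5.9,1.8)[:,:796]
b=np.hstack([crop(im,145,222,100,108,1.8,1.8),crop(im,181,262,30,30,6.48,3.5)])
print(a.shape,b.shape)
o=np.zeros((a.shape[0]+b.shape[0],800,3),np.uint8); o[:a.shape[0],:a.shape[1]]=a; o[a.shape[0]:,:b.shape[1]]=b
s=crop(grab("scene"),395,190,40,36,6,3); h=min(s.shape[0],b.shape[0]); o[a.shape[0]:a.shape[0]+h,400:400+s.shape[1]]=s[:h]
cv2.imwrite("pics/c1.png",o[:600])
E
```

```text
(413, 796, 3) (194, 374, 3)
```

View pics/c1.png

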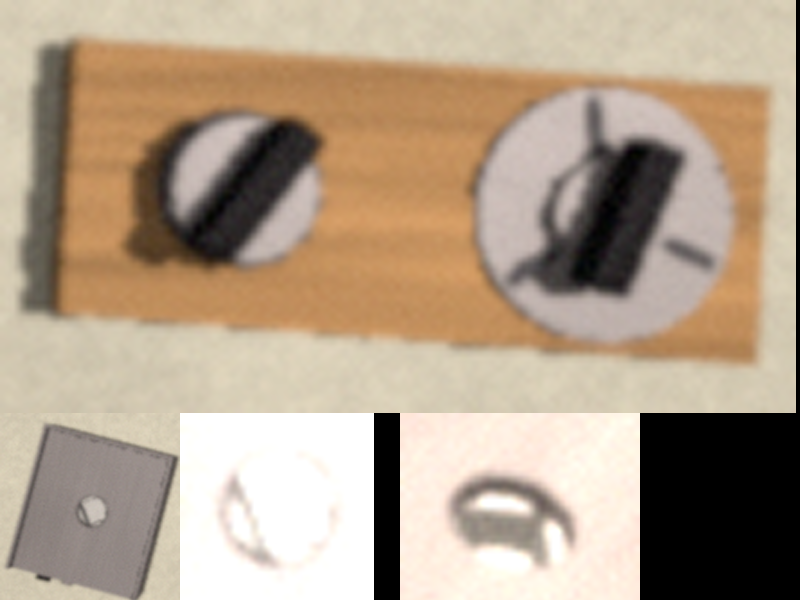

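The drum's cylinder top is centred near (366,252), with the grip at about 53° in the image. The mouth is near (196.4,277), with a socket edge visible inside it. Next I'll fit the drum and enlarge the mouth.

Run:
```python
from h import *
from scipy.optimize import minimize
im=np.load("t0.npy"); 
roi=np.zeros(im.shape[:2],bool); roi[225:280,345:387]=1
m=(im.max(2)<38)&roi
n,l,st,_=cv2.connectedComponentsWithStats(m.astype(np.uint8)); k=1+st[1:,4].argmax(); m=l==k; print(st[k])
S=8; x0,y0=340,220
M=cv2.resize(np.where(m,1.,0)[y0:y0+65,x0:x0+50],None,fx=S,fy=S)>0.5
def box(x,y,a,z0=.1,z1=.136):
    c,s=np.cos(a),np.sin(a)
    return [(x+c*u-s*v,y+s*u+c*v,z) for u in(-.033,.033) for v in(-.009,.009) for z in(z0,z1)]
def cost(p):
    h=cv2.convexHull((((pix("top",box(p[0]/100,p[1]/100,p[2]))-[x0,y0]+.5)*S)).astype(np.float32))
    r=np.zeros(M.shape,np.uint8); cv2.fillConvexPoly(r,np.round(h).astype(int),1); return np.sum(r.astype(bool)^M)/S/S
w=world("top",(366,251.9),.1); print("cyl",w)
best=min((minimize(cost,[w[0]*100,w[1]*100,a],method="Nelder-Mead",options=dict(initial_simplex=np.array([[w[0]*100,w[1]*100,a]]*4)+np.vstack([np.zeros(3),np.diag([.5,.5,.15])]))) for a in np.radians(range(0,180,20))),key=lambda r:r.fun)
print(best.x,np.degrees(best.x[2]),best.fun,M.sum()/64)
for n,p,z in[("mouth",(196.4,277),.06),("disc",(427.5,256.4),.058),("rack1",(337.7,226.7),.052),("rack2",(455.3,234.8),.052),("rack3",(335,273),.052)]: print(n,world("top",p,z))
print(pix("scene",[world("top",(196.4,277),.06)]))
a=crop(im,182,263,28,28,14,1.9); sc=grab("scene"); b=crop(sc,395,190,38,38,10.32,1.9)
cv2.imwrite("pics/c2.png",np.hstack([a,cv2.resize(b,(392,392))]))
```

```text
[351 241  27  24 279]
cyl [ 0.5161238  -0.18862688  0.1       ]
[ 51.59084052 -18.60988697   2.42024609] 138.66988611513503 70.734375 278.625
mouth [0.45593794 0.23880889 0.06      ]
disc [ 0.50186201 -0.3500839   0.058     ]
rack1 [ 0.58030473 -0.12540149  0.052     ]
rack2 [ 0.55568992 -0.42389083  0.052     ]
rack3 [ 0.46200604 -0.11612292  0.052     ]
[[411.48421388 206.64402013]]
```

View pics/c2.png

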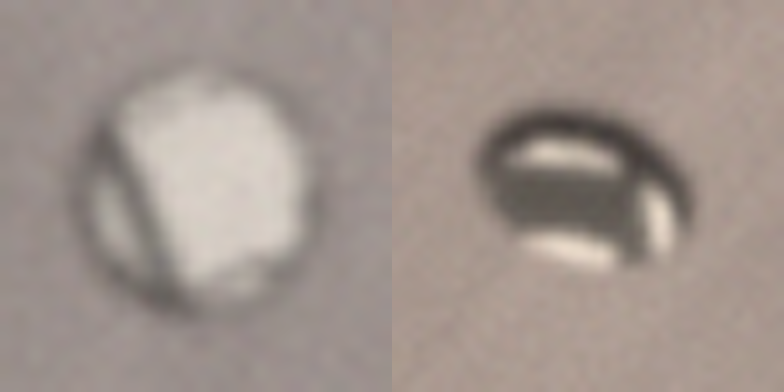

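The mouth circle is centred near (197,190)/14 in the crop. A socket edge runs (100,140)→(165,290), with a perpendicular edge (180,300)→(270,260). I'll overlay the model and refit the grip with a stricter threshold.

```bash
cat > fit.py <<'E'
from h import *
from scipy.optimize import minimize
def box(x,y,a,z0,z1):
    c,s=np.cos(a),np.sin(a)
    return [(x+c*u-s*v,y+s*u+c*v,z) for u in(-.033,.033) for v in(-.009,.009) for z in(z0,z1)]
def hull(n,P): return cv2.convexHull(pix(n,P).astype(np.float32)).reshape(-1,2)
def fitgrip(n,im,w,th,z0=.1,z1=.136,S=8):
    c=pix(n,[[w[0],w[1],z1]])[0].astype(int); x0,y0=c-32
    M=(cv2.resize(im[y0:y0+64,x0:x0+64].max(2),None,fx=S,fy=S,interpolation=cv2.INTER_CUBIC)<th).astype(np.uint8)
    k,l,st,ce=cv2.connectedComponentsWithStats(M); k=1+st[1:,4].argmax(); M=l==k
    def cost(p):
        h=(hull(n,box(p[0]/100,p[1]/100,p[2],z0,z1))-[x0,y0]+.5)*S
        r=np.zeros(M.shape,np.uint8); cv2.fillConvexPoly(r,np.round(h).astype(int),1); return np.sum(r.astype(bool)^M)/S/S
    I=np.vstack([np.zeros(3),np.diag([.5,.5,.15])])
    b=min((minimize(cost,[w[0]*100,w[1]*100,a],method="Nelder-Mead",options=dict(initial_simplex=I+[w[0]*100,w[1]*100,a])) for a in np.radians(range(0,180,20))),key=lambda r:r.fun)
    return b.x[:2]/100,np.degrees(b.x[2])%180,b.fun,M.sum()/S/S
E
python3 - <<'E'
from fit import *
im=np.load("t0.npy"); sc=grab("scene"); np.save("s0.npy",sc)
for th in(20,25,30,35):
    print(th,fitgrip("top",im,(.516,-.187),th),fitgrip("scene",sc,(.516,-.187),th))
P=[world("top",(182+u/14-.5,263+v/14-.5),.048) for u,v in((100,140),(165,290),(180,300),(270,260))]
for i in(0,2):
    d=P[i+1]-P[i]; print("yaw",np.degrees(np.arctan2(d[1],d[0]))%90)
m=world("top",(182+197/14-.5,263+190/14-.5),.06); print("mouth",m)
print("cam",[-cam(n)[2].T@cam(n)[3] for n in("top","scene")])
E
```

```text
20 (array([ 0.51580303, -0.18565634]), np.float64(137.2745743672126), np.float64(187.78125), np.float64(84.796875)) (array([ 0.51661923, -0.18802918]), np.float64(130.21656090220583), np.float64(118.1875), np.float64(404.28125))Traceback (most recent call last):
  File "<stdin>", line 4, in <module>
  File "fit.py", line 15, in fitgrip
    b=min((minimize(cost,[w[0]*100,w[1]*100,a],method="Nelder-Mead",options=dict(initial_simplex=I+[w[0]*100,w[1]*100,a])) for a in np.radians(range(0,180,20))),key=lambda r:r.fun)
  File "fit.py", line 15, in <genexpr>
    b=min((minimize(cost,[w[0]*100,w[1]*100,a],method="Nelder-Mead",options=dict(initial_simplex=I+[w[0]*100,w[1]*100,a])) for a in np.radians(range(0,180,20))),key=lambda r:r.fun)
           ~~~~~~~~^^^^^^^^^^^^^^^^^^^^^^^^^^^^^^^^^^^^^^^^^^^^^^^^^^^^^^^^^^^^^^^^^^^^^^^^^^^^^^^^^^^^^^^^^^^^^^^^^^^^^^^
    res = _minimize_neldermead(fun, x0, args, callback, bounds=bounds,
                               **options)
    fxr = func(xr)
    fx = function(np.copy(x), *(wrapper_args + args))
  File "fit.py", line 12, in cost
    h=(hull(n,box(p[0]/100,p[1]/100,p[2],z0,z1))-[x0,y0]+.5)*S
       ~~~~^^^^^^^^^^^^^^^^^^^^^^^^^^^^^^^^^^^^^
  File "fit.py", line 6, in hull
    def hull(n,P): return cv2.convexHull(pix(n,P).astype(np.float32)).reshape(-1,2)
                                         ~~~^^^^^
  File "h.py", line 10, in pix
    K,d,R,t=cam(n); return cv2.projectPoints(np.array(P,float).reshape(-1,3),R,t,K,d)[0].reshape(-1,2)
            ~~~^^^
  File "h.py", line 4, in cam
    c=camera_info(n); K=np.array([[c['fx'],0,c['cx']],[0,c['fy'],c['cy']],[0,0,1]])
ValueError: time passes only in moves, steps and waits
```

```bash
sed -i 's/^def cam/import functools\n@functools.lru_cache\ndef cam/' h.py
python3 - <<'E'
from fit import *
im=np.load("t0.npy"); sc=np.load("s0.npy")
for th in(30,40,50): print(th,fitgrip("top",im,(.516,-.187),th))
P=[world("top",(182+u/14-.5,263+v/14-.5),.048) for u,v in((100,140),(165,290),(180,300),(270,260))]
ys=[]
for i in(0,2):
    d=P[i+1]-P[i]; ys.append(np.degrees(np.arctan2(d[1],d[0]))%90)
m=world("top",(182+197/14-.5,263+190/14-.5),.06); print("socket",ys,"mouth",m)
# overlay
def draw(n,img,x,y,w,s,polys):
    o=crop(img,x,y,w,w,s,2.0)
    for P,c in polys:
        q=np.round((pix(n,P)-[x,y]+.5)*s).astype(int); cv2.polylines(o,[q],False,c,1)
    return o
def sq(a,z): return [(m[0]+.0165*2**.5*np.cos(a+k*np.pi/2),m[1]+.0165*2**.5*np.sin(a+k*np.pi/2),z) for k in(.5,1.5,2.5,3.5,.5)]
ci=lambda x,y,r,z:[(x+r*np.cos(t),y+r*np.sin(t),z) for t in np.linspace(0,6.283,40)]
a=np.radians(ys[0]); pl=[(sq(a,.048),(0,0,255)),(ci(m[0],m[1],.0215,.06),(0,160,0))]
g=fitgrip("top",im,(.516,-.187),40); (x,y),t=g[0],np.radians(g[1])
b=box(x,y,t,.1,.136); top=[b[i] for i in(1,3,7,5,1)]; bot=[b[i] for i in(0,2,6,4,0)]
pd=[(top,(0,0,255)),(bot,(255,0,0)),(ci(x,y,.031,.1),(0,160,0)),(ci(x,y,.031,.052),(0,200,200))]
cs=pix("scene",[[x,y,.1]])[0].astype(int)-25
o=np.vstack([np.hstack([draw("top",im,182,263,28,14,pl),draw("scene",sc,395,190,38,10.3,pl)[:392,:391]]),
 np.hstack([cv2.resize(draw("top",im,341,226,50,8,pd)[:200*2],(392,392)),cv2.resize(draw("scene",sc,*cs,50,8,pd),(391,392))])])
cv2.imwrite("pics/c3.png",cv2.resize(o,(600,600)))
E
```

```text
30 (array([ 0.51545776, -0.18567533]), np.float64(137.11071613926507), np.float64(56.6875), np.float64(221.0))
40 (array([ 0.51591561, -0.18565892]), np.float64(140.48053910123167), np.float64(70.296875), np.float64(292.78125))
50 (array([ 0.51570351, -0.18566363]), np.float64(140.60674514940519), np.float64(123.109375), np.float64(377.890625))
socket [np.float64(23.637272089903774), np.float64(23.215428989433477)] mouth [0.4583224  0.24094491 0.06      ]Traceback (most recent call last):
  File "<stdin>", line 22, in <module>
    return _nx.concatenate(arrs, 1, dtype=dtype, casting=casting)
           ~~~~~~~~~~~~~~~^^^^^^^^^^^^^^^^^^^^^^^^^^^^^^^^^^^^^^^
ValueError: all the input array dimensions except for the concatenation axis must match exactly, but along dimension 0, the array at index 0 has size 392 and the array at index 1 has size 391
```

```bash
cat > ov.py <<'E'
from fit import *
def draw(n,img,x,y,w,s,polys,g=2.):
    o=crop(img,x,y,w,w,s,g)
    for P,c in polys:
        q=np.round((pix(n,P)-[x,y]+.5)*s).astype(int); cv2.polylines(o,[q],False,c,1)
    return cv2.resize(o,(300,300))
def sq(m,a,z,h=.0165): return [(m[0]+h*2**.5*np.cos(a+k*np.pi/2),m[1]+h*2**.5*np.sin(a+k*np.pi/2),z) for k in(.5,1.5,2.5,3.5,.5)]
ci=lambda x,y,r,z:[(x+r*np.cos(t),y+r*np.sin(t),z) for t in np.linspace(0,6.283,40)]
E
python3 - <<'E'
from ov import *
im=np.load("t0.npy"); sc=np.load("s0.npy")
m=(.4583,.2409); a=np.radians(23.5); pl=[(sq(m,a,.048),(0,0,255)),(ci(m[0],m[1],.0215,.06),(0,160,0))]
(x,y),t=(.516,-.187),np.radians(138.5)
b=box(x,y,t,.1,.136); top=[b[i] for i in(1,3,7,5,1)]; bot=[b[i] for i in(0,2,6,4,0)]
pd=[(top,(0,0,255)),(bot,(255,0,0)),(ci(x,y,.031,.1),(0,160,0))]
cs=pix("scene",[[x,y,.1]])[0].astype(int)-25
o=np.vstack([np.hstack([draw("top",im,182,263,28,14,pl),draw("scene",sc,395,190,38,10,pl)]),
 np.hstack([draw("top",im,341,226,50,8,pd,3),draw("scene",sc,*cs,50,8,pd,3)])])
cv2.imwrite("pics/c3.png",o)
E
```

```text
(no output)
```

View pics/c3.png

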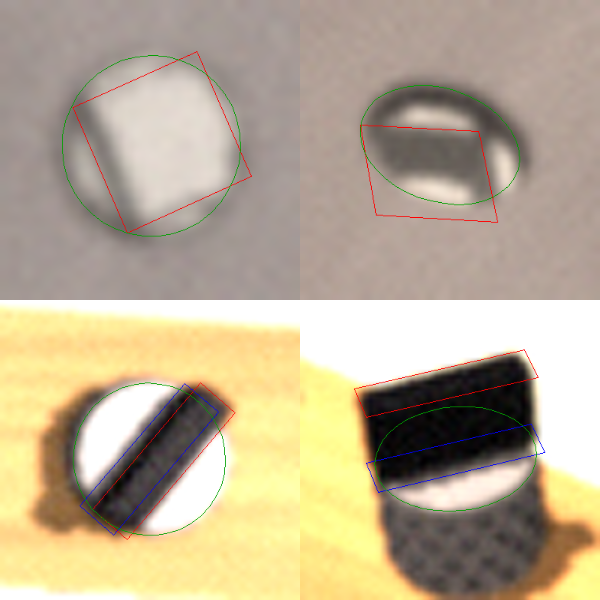

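The model fits both views: drum at (0.516,-0.187) with grip yaw 138.5°, mouth at (0.458,0.241), socket yaw about 23.5°. I'll move above the drum.

>>> {"api": "jog_arm", "payload": {"series": [[[0.02,0,0.019],[0,0,0],0.087],[[0.037,0,0.035],[0,0,0],0.087],[[0.037,0,0.035],[0,0,0],0.087],[[0.037,0,0.035],[0,0,0],0.087],[[0.037,0,0.035],[0,0,0],0.087],[[0.037,0,0.035],[0,0,0],0.087],[[0.037,0,0.035],[0,0,0],0.087],[[0.037,0,0.035],[0,0,0],0.087],[[0.037,0,0.035],[0,0,0],0.087],[[0.037,0,0.035],[0,0,0],0.087]]}}

```text
time_s: 2.15
tcp_pos: [0.4174, 0.1062, 0.223]
ee_rot: [[-0.417, 0.001, 0.909], [-0.909, 0.001, -0.417], [-0.001, -1.0, 0.001]]
wrist_force: [0.6, 0.4, -0.8]
gripper_width: 1.003
```

>>> {"api": "jog_arm", "payload": {"series": [[[0.037,0,0.035],[0,0,0],0.087],[[0.037,0,0.035],[0,0,0],0.087],[[0.037,0,0.035],[0,0,0],0.087],[[0.037,0,0.035],[0,0,0],0.087],[[0.037,0,0.035],[0,0,0],0.087],[[0.037,0,0.035],[0,0,0],0.087],[[0,0,0],[0,8.4,0],0.087],[[0,0,0],[0,8.4,0],0.087],[[0,0,0],[0,0,0],0.087]]}}

```text
time_s: 3.28
tcp_pos: [0.5151, -0.182, 0.2225]
ee_rot: [[-0.661, -0.0, 0.75], [-0.75, -0.0, -0.661], [0.0, -1.0, -0.0]]
wrist_force: [0.1, 0.7, 0.0]
gripper_width: 0.999
```

```bash
cat > go.py <<'E'
from h import *
import sys
def st(): 
    s=sense(); R=s['ee_rot']; print("t",s['time_s'],"p",s['tcp_pos'].round(4),"yaw",np.degrees(np.arctan2(R[1,0],R[0,0])).round(2)%360,"ydown",R[:,1].round(4),"j",s['joints'].round(1),"F",s['wrist_force'].round(1),"M",s['moment'].round(2),"w",round(s['gripper_width']*.087,4)); return s
if __name__=="__main__":
    s=st()
    if len(sys.argv)>4:
        x,y,z,a=map(float,sys.argv[1:5]); R=s['ee_rot']; print("shift tool",(R.T@(np.array([x,y,z])-s['tcp_pos'])).round(4),"turn y",((np.degrees(np.arctan2(R[1,0],R[0,0]))-a+180)%360-180).round(2))
E
python3 go.py .516 -.187 .106 228.5
```

```text
t 3.275 p [ 0.5151 -0.182   0.2225] yaw 228.59 ydown [-0. -0. -1.] j [ -2.4  14.4 -10.7   0.  -64.9  51. ] F [0.1 0.7 0. ] M [-0.02  0.   -0.02] w 0.0869
shift tool [0.0032 0.1165 0.004 ] turn y 0.09
```

>>> {"api": "jog_arm", "payload": {"series": [[[0.0032,0.02,0.004],[0,0,0],0.06],[[0,0.025,0],[0,0,0],0.06],[[0,0.025,0],[0,0,0],0.06],[[0,0.02,0],[0,0,0],0.06],[[0,0.015,0],[0,0,0],0.06],[[0,0.01,0],[0,0,0],0.06],[[0,0,0],[0,0,0],0.06]]}}

```text
time_s: 4.15
tcp_pos: [0.5158, -0.1867, 0.1071]
ee_rot: [[-0.662, -0.001, 0.75], [-0.75, 0.0, -0.662], [0.001, -1.0, -0.001]]
wrist_force: [0.0, -0.3, -0.1]
gripper_width: 0.693
```

```bash
python3 - <<'E'
from ov import *
im=grab("top",2); sc=grab("scene",2)
cs=pix("scene",[[.516,-.187,.12]])[0].astype(int)-35
o=np.hstack([draw("top",im,331,216,70,8,[],2.5),draw("scene",sc,*cs,70,8,[],2.5)])
cv2.imwrite("pics/c4.png",o)
E
python3 go.py .516 -.187 .106 228.5
```

```text
t 4.35 p [ 0.5166 -0.1869  0.1084] yaw 228.53 ydown [ 1.7e-03 -3.0e-04 -1.0e+00] j [ -3.   21.1 -19.2   0.  -49.6  51.5] F [-1.2  0.   0.1] M [ 0.02  0.03 -0.  ] w 0.0599
shift tool [ 0.0005  0.0024 -0.0004] turn y 0.03
```

View pics/c4.png

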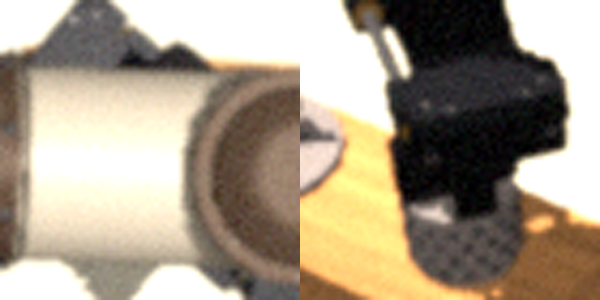

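The scene crop shows the fingers straddling the grip, centred over the drum, with no contact force. I'll close and lift. The shank is 32 mm deep in the rack, so the lift must clear that.

>>> {"api": "jog_arm", "payload": {"series": [[[0,0,0],[0,0,0],0.03],[[0,0,0],[0,0,0],0.015],[[0,0,0],[0,0,0],0.0],[[0,0,0],[0,0,0],0.0],[[0,0,0],[0,0,0],0.0],[[0,0,0],[0,0,0],0.0]]}}

```text
time_s: 5.1
tcp_pos: [0.5153, -0.1869, 0.1075]
ee_rot: [[-0.662, -0.002, 0.749], [-0.749, -0.0, -0.662], [0.001, -1.0, -0.001]]
wrist_force: [-2.1, -0.8, 1.4]
gripper_width: 0.202
```

```bash
python3 go.py
```

```text
t 5.1 p [ 0.5153 -0.1869  0.1075] yaw 228.51 ydown [-1.6e-03 -1.0e-04 -1.0e+00] j [ -3.   21.1 -19.3   0.  -49.7  51.5] F [-2.1 -0.8  1.4] M [-0.23  0.66  0.01] w 0.0176
```

>>> {"api": "jog_arm", "payload": {"series": [[[0,-0.008,0],[0,0,0],0.0],[[0,-0.012,0],[0,0,0],0.0],[[0,-0.015,0],[0,0,0],0.0],[[0,-0.02,0],[0,0,0],0.0],[[0,-0.02,0],[0,0,0],0.0],[[0,-0.02,0],[0,0,0],0.0],[[0,-0.015,0],[0,0,0],0.0],[[0,-0.01,0],[0,0,0],0.0],[[0,0,0],[0,0,0],0.0]]}}

```text
time_s: 6.22
tcp_pos: [0.5164, -0.1868, 0.2282]
ee_rot: [[-0.662, 0.002, 0.749], [-0.749, 0.0, -0.662], [-0.001, -1.0, 0.001]]
wrist_force: [-0.1, 0.7, -5.7]
gripper_width: 0.204
```

```bash
python3 - <<'E'
from ov import *
im=grab("top",2); sc=grab("scene",2)
s=sense(); p=s['tcp_pos']; cs=pix("scene",[[p[0],p[1],p[2]-.04]])[0].astype(int)-45
R=np.radians(138.5); z0=p[2]-.1075+.02
def shank(x,y,a,z0):
    A=sq((x,y),a,z0,.014);B=sq((x,y),a,z0+.032,.014); return [(A,(0,0,255)),(B,(0,0,255))]
o=np.hstack([draw("scene",sc,*cs,90,7,[],2.5),draw("scene",sc,*cs,90,7,shank(p[0],p[1],R,z0)+[(ci(p[0],p[1],.031,z0+.032),(0,200,0)),(ci(p[0],p[1],.031,z0+.08),(0,200,0))],2.5)])
cv2.imwrite("pics/c5.png",o)
E
python3 go.py .458 .241 .215 203.5
```

```text
t 6.425 p [ 0.5155 -0.1867  0.2266] yaw 228.51 ydown [-2.e-03  4.e-04 -1.e+00] j [ -3.   14.5 -10.   -0.  -65.7  51.5] F [-0.1  0.2 -5.9] M [-0.    0.05 -0.03] w 0.018
shift tool [-0.2823  0.0119 -0.3263] turn y 25.01
```

View pics/c5.png

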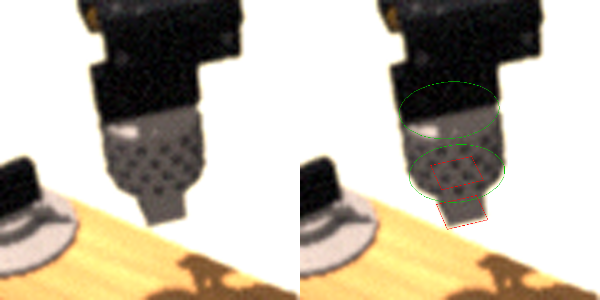

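The drum hangs upright in the grip and the projected shank outline matches the picture to about 1 px. I'll move it above the mouth.

>>> {"api": "jog_arm", "payload": {"series": [[[-0.01,0,-0.012],[0,0,0],0.0],[[-0.0215,0,-0.025],[0,0,0],0.0],[[-0.0215,0,-0.025],[0,0,0],0.0],[[-0.0215,0,-0.025],[0,0,0],0.0],[[-0.0215,0,-0.025],[0,0,0],0.0],[[-0.0215,0,-0.025],[0,0,0],0.0],[[-0.0215,0,-0.025],[0,0,0],0.0],[[-0.0215,0,-0.025],[0,0,0],0.0],[[-0.0215,0,-0.025],[0,0,0],0.0],[[-0.0215,0,-0.025],[0,0,0],0.0]]}}

```text
time_s: 7.68
tcp_pos: [0.4724, 0.1241, 0.2274]
ee_rot: [[-0.662, -0.0, 0.749], [-0.749, 0.0, -0.662], [0.0, -1.0, -0.0]]
wrist_force: [-0.7, 0.2, -6.1]
gripper_width: 0.202
```

>>> {"api": "jog_arm", "payload": {"series": [[[-0.0215,0,-0.025],[0,0,0],0.0],[[-0.0215,0,-0.025],[0,0,0],0.0],[[-0.0215,0,-0.025],[0,0,0],0.0],[[-0.014,0,-0.014],[0,0,0],0.0],[[0,0,0],[0,6.25,0],0.0],[[0,0,0],[0,6.25,0],0.0],[[0,0,0],[0,6.25,0],0.0],[[0,0,0],[0,6.25,0],0.0],[[0,0,0],[0,0,0],0.0]]}}

```text
time_s: 8.8
tcp_pos: [0.4583, 0.2403, 0.2273]
ee_rot: [[-0.916, -0.001, 0.4], [-0.4, -0.0, -0.916], [0.001, -1.0, 0.0]]
wrist_force: [-0.2, -0.2, -6.3]
gripper_width: 0.202
```

```bash
python3 go.py .458 .241 .1675 203.5
```

```text
t 8.8 p [0.4583 0.2403 0.2273] yaw 203.58 ydown [-5.e-04 -4.e-04 -1.e+00] j [ 45.6  11.4 -14.   -0.  -64.7 -22.1] F [-0.2 -0.2 -6.3] M [ 0.08 -0.01  0.05] w 0.0175
shift tool [-0.      0.0598 -0.0008] turn y 0.08
```

>>> {"api": "jog_arm", "payload": {"series": [[[0,0.01,0],[0,0,0],0.0],[[0,0.018,0],[0,0,0],0.0],[[0,0.018,0],[0,0,0],0.0],[[0,0.015,0],[0,0,0],0.0],[[0,0.008,-0.0008],[0,0,0],0.0],[[0,0,0],[0,0,0],0.0]]}}

```text
time_s: 9.55
tcp_pos: [0.4581, 0.241, 0.158]
ee_rot: [[-0.917, -0.001, 0.399], [-0.399, -0.001, -0.917], [0.001, -1.0, 0.001]]
wrist_force: [0.4, 0.7, -5.6]
gripper_width: 0.2
```

```bash
python3 - <<'E'
from ov import *
sc=grab("scene",3); s=sense(); p=s['tcp_pos']; m=(.4583,.2409)
cs=pix("scene",[[*m,.08]])[0].astype(int)-28
z0=p[2]-.0875; a=np.radians(23.5)
L=[(sq(p,a,z0,.014),(0,0,255)),(ci(*m,.0215,.06),(255,0,0)),(ci(p[0],p[1],.031,z0+.032),(0,200,0))]
cv2.imwrite("pics/c6.png",np.hstack([draw("scene",sc,*cs,56,10,l,2.5) for l in([],L)]))
E
python3 go.py
```

```text
t 9.7 p [0.4588 0.2415 0.1593] yaw 203.54 ydown [ 0.0014  0.001  -1.    ] j [ 45.7  15.  -19.8   0.  -55.1 -22.2] F [ 0.6  0.8 -5.5] M [ 0.06 -0.02 -0.01] w 0.0177
```

View pics/c6.png

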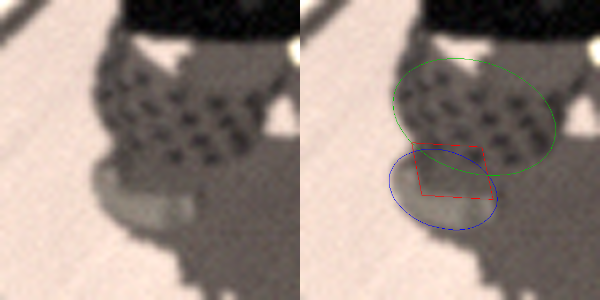

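The shank's lower end (row about 195) sits centrally over the mouth (about 93–197 × 150–228) and agrees with the overlay. I'll lower gently.

>>> {"api": "jog_arm", "payload": {"series": [[[0,0.005,0],[0,0,0],0.0],[[0,0.004,0],[0,0,0],0.0],[[0,0.003,0],[0,0,0],0.0],[[0,0.003,0],[0,0,0],0.0],[[0,0.002,0],[0,0,0],0.0],[[0,0,0],[0,0,0],0.0]]}}

```text
time_s: 10.45
tcp_pos: [0.4581, 0.2411, 0.1413]
ee_rot: [[-0.917, -0.001, 0.399], [-0.399, -0.0, -0.917], [0.001, -1.0, 0.0]]
wrist_force: [-0.6, 1.0, -6.4]
gripper_width: 0.202
```

```bash
python3 go.py
```

```text
t 10.45 p [0.4581 0.2411 0.1413] yaw 203.51 ydown [-6.e-04 -3.e-04 -1.e+00] j [ 45.7  16.1 -21.1  -0.  -52.8 -22.2] F [-0.6  1.  -6.4] M [ 0.12  0.3  -0.06] w 0.0176
```

>>> {"api": "jog_arm", "payload": {"series": [[[0,0.002,0],[0,0,0],0.0],[[0,0.002,0],[0,0,0],0.0],[[0,0.002,0],[0,0,0],0.0],[[0,0.002,0],[0,0,0],0.0],[[0,0.001,0],[0,0,0],0.0],[[0,0,0],[0,0,0],0.0]]}}

```text
time_s: 11.2
tcp_pos: [0.4583, 0.2413, 0.1324]
ee_rot: [[-0.917, -0.0, 0.399], [-0.399, 0.0, -0.917], [-0.0, -1.0, -0.0]]
wrist_force: [-2.1, 0.9, -5.8]
gripper_width: 0.203
```

```bash
python3 go.py
```

```text
t 11.2 p [0.4583 0.2413 0.1324] yaw 203.51 ydown [-0.e+00  2.e-04 -1.e+00] j [ 45.7  16.7 -21.8  -0.  -51.5 -22.2] F [-2.1  0.9 -5.8] M [ 0.48  0.61 -0.01] w 0.0177
```

Below the drive's top with no rise in vertical force, so it's entering the socket. I'll continue gently.

>>> {"api": "jog_arm", "payload": {"series": [[[0,0.002,0],[0,0,0],0.0],[[0,0.002,0],[0,0,0],0.0],[[0,0.002,0],[0,0,0],0.0],[[0,0.002,0],[0,0,0],0.0],[[0,0.002,0],[0,0,0],0.0],[[0,0.002,0],[0,0,0],0.0],[[0,0.001,0],[0,0,0],0.0],[[0,0,0],[0,0,0],0.0]]}}

```text
time_s: 12.2
tcp_pos: [0.4583, 0.2412, 0.1194]
ee_rot: [[-0.917, -0.0, 0.399], [-0.399, 0.0, -0.917], [-0.0, -1.0, -0.0]]
wrist_force: [-2.1, 1.3, -6.0]
gripper_width: 0.203
```

```bash
python3 go.py
```

```text
t 12.2 p [0.4583 0.2412 0.1194] yaw 203.51 ydown [-0.e+00  1.e-04 -1.e+00] j [ 45.7  17.6 -22.7  -0.  -49.6 -22.2] F [-2.1  1.3 -6. ] M [ 0.88  0.77 -0.03] w 0.0177
```

>>> {"api": "jog_arm", "payload": {"series": [[[0,0.001,0],[0,0,0],0.0],[[0,0.001,0],[0,0,0],0.0],[[0,0.001,0],[0,0,0],0.0],[[0,0.0005,0],[0,0,0],0.0],[[0,0,0],[0,0,0],0.0]]}}

```text
time_s: 12.82
tcp_pos: [0.4583, 0.2412, 0.116]
ee_rot: [[-0.917, 0.0, 0.399], [-0.399, 0.0, -0.917], [-0.0, -1.0, -0.0]]
wrist_force: [-3.0, 2.4, -4.2]
gripper_width: 0.202
```

```bash
python3 go.py
```

```text
t 12.825 p [0.4583 0.2412 0.116 ] yaw 203.52 ydown [ 0.e+00  1.e-04 -1.e+00] j [ 45.7  17.9 -22.9  -0.  -49.2 -22.2] F [-3.   2.4 -4.2] M [ 0.93  0.88 -0.02] w 0.0176
```

Fz is starting to rise, so the drum is close to the deck. I'll press a little further.

>>> {"api": "jog_arm", "payload": {"series": [[[0,0.0005,0],[0,0,0],0.0],[[0,0.0005,0],[0,0,0],0.0],[[0,0,0],[0,0,0],0.0]]}}

```text
time_s: 13.2
tcp_pos: [0.4583, 0.2413, 0.1156]
ee_rot: [[-0.917, 0.0, 0.399], [-0.399, 0.0, -0.917], [-0.0, -1.0, -0.0]]
wrist_force: [-5.0, 3.1, -1.9]
gripper_width: 0.202
```

```bash
python3 go.py
```

```text
t 13.2 p [0.4583 0.2413 0.1156] yaw 203.53 ydown [ 3.e-04  2.e-04 -1.e+00] j [ 45.7  17.9 -23.    0.  -49.1 -22.2] F [-5.   3.1 -1.9] M [ 0.93  1.57 -0.08] w 0.0175
```

Contact at the predicted home height (0.1155). I'll press lightly once more, open and retreat straight up.

>>> {"api": "jog_arm", "payload": {"series": [[[0,0.001,0],[0,0,0],0.0],[[0,0,0],[0,0,0],0.0],[[0,0,0],[0,0,0],0.025],[[0,0,0],[0,0,0],0.04],[[0,0,0],[0,0,0],0.05],[[0,0,0],[0,0,0],0.05]]}}

```text
time_s: 13.95
tcp_pos: [0.4586, 0.2411, 0.1141]
ee_rot: [[-0.917, 0.0, 0.399], [-0.399, -0.0, -0.917], [-0.0, -1.0, 0.0]]
wrist_force: [0.6, -0.6, 0.6]
gripper_width: 0.523
```

```bash
python3 go.py
```

```text
t 13.95 p [0.4586 0.2411 0.1141] yaw 203.52 ydown [ 4.e-04 -1.e-04 -1.e+00] j [ 45.7  18.  -23.1   0.  -48.9 -22.2] F [ 0.6 -0.6  0.6] M [ 0.07  0.04 -0.04] w 0.0455
```

>>> {"api": "jog_arm", "payload": {"series": [[[0,-0.01,0],[0,0,0],0.06],[[0,-0.02,0],[0,0,0],0.06],[[0,-0.03,0],[0,0,0],0.06],[[0,-0.03,0],[0,0,0],0.06],[[0,-0.03,0],[0,0,0],0.06],[[0,0,0.04],[0,0,0],0.06],[[0,0,0.05],[0,0,0],0.06],[[0,0,0.05],[0,0,0],0.06],[[0,0,0.04],[0,0,0],0.06],[[0,0,0],[0,0,0],0.06]]}}

```text
time_s: 15.2
tcp_pos: [0.5308, 0.074, 0.2346]
ee_rot: [[-0.918, 0.001, 0.396], [-0.396, -0.0, -0.918], [-0.0, -1.0, 0.0]]
wrist_force: [-0.4, -0.1, -0.4]
gripper_width: 0.693
```

```bash
python3 - <<'E'
from ov import *
sc=grab("scene",3); im=grab("top",3); x,y=.4583,.2412; a=np.radians(113.5)
b=box(x,y,a,.108,.144); L=[([b[i] for i in(1,3,7,5,1)],(0,0,255)),(ci(x,y,.031,.108),(0,200,0)),(ci(x,y,.031,.06),(255,0,0))]
cs=pix("scene",[[x,y,.09]])[0].astype(int)-28; ct=pix("top",[[x,y,.09]])[0].astype(int)-28
top=np.hstack([draw("scene",sc,*cs,56,10,L,2.5),draw("top",im,*ct,56,10,L,2)])
cv2.imwrite("pics/c7.png",np.vstack([top,np.hstack([cv2.resize(np.clip(i*1.6,0,255).astype(np.uint8),(300,225)) for i in(sc,im)])]))
E
python3 go.py
```

```text
t 15.5 p [0.5298 0.077  0.2343] yaw 203.61 ydown [ 3.e-04  2.e-04 -1.e+00] j [ 25.6  12.8 -11.1  -0.  -66.1  -2. ] F [-0.  -0.2  1.3] M [ 0.06 -0.01  0.02] w 0.0602
```

View pics/c7.png

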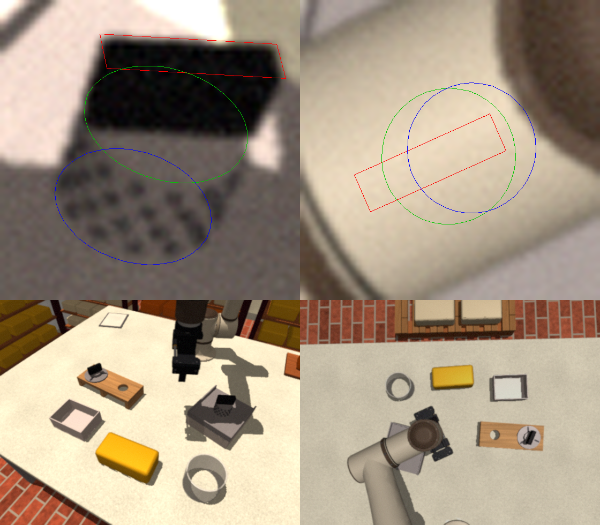

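The drum stands upright on the deck and its grip top matches the fully-home overlay to about 1 px. The disc is still in the rack, and the loaf, hopper and tub look unmoved. I'm handing in.

```bash
python3 -c "
from station import *
print(finish_job())"
```

```text
the job is handed in; nothing more can be done
None
```

The grating drum is on the bench grater, fully home and flat on the deck, and I handed the job in at about 15.5 s of the 64 s allowed. I gripped it by its bar and lifted it out of the rack. I had read the socket's angle (about 23.5°) from the picture down the mouth. With the drum turned to that angle, the shank dropped straight into the drive, so no searching turn was needed.

**Seating:** the deck took the drum's weight at a TCP height of 0.1156 m, against 0.1155 m predicted. The change in vertical force was under 5 N at my last reading, and I then pressed about 1 mm further before letting go. The largest sideways force I read was about 6 N.

**Last picture:** the scene camera showed the drum upright and matching the seated outline to about 1 px. The disc was still in the rack, the loaf, hopper and tub looked unmoved, and the gripper was clear and touching nothing.

**Failed or disagreed:**
- The arm blocked the top camera's view of the grater in that last look, so the final check rests on the scene camera and the contact height.
- The automatic fit of the grip in the top picture matched poorly because of shadow. I used overlays checked in both cameras instead.

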